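Read the inhibition gap on a culture plate with the sprung cursor

TASK

Measure the inhibition gap on the open culture plate in the zone reader: get the specimen pot that stands in the cursor's way into the free end of the steel tray, upright, and, with the cursor home, press the round zero key on the console until you feel it give, not hard and without pressing the square keys beside it. Then draw the sprung cursor out until its hairline lies on the near edge of the middle streak's growth, hold it still there for about two seconds so that the reading settles, and ease it all the way home, never letting it snap back. Keep off the open plate, carry the pot upright, and leave the dish stack, bottle, burner and other pot where they stand.

Things in the scene. Friction and masses are not known exactly. Their poses are not given: they have to be found in the camera images.
- reader: zone reader: cream light box 230 (its x) by 320 (its y) by 50 mm high, fixed. Origin: centre of its underside; x to its rear, y along the cursor's drawing-out direction, z up. On its front face (x = -115 mm) an aluminium rail out to x = -131 mm, z 17 to 47 mm, with a black spring can at its home end (out to x = -153 mm, y -131 to -181 mm, below z = 46 mm).
- cursor (a joint): how far the cursor is drawn out along reader +y, in m: 0 = home against its stop (where it starts), at most 0.110. A return spring pulls it home with about 3 N at home and 6 to 7 N at 100 mm; let go, it runs home by itself, damped, but fast (about 0.5 m/s) from far out, and softly from within 10 mm of home.
- knob (a point): upright round aluminium knob of the cursor, 26 mm across, z = 50 to 95 mm; this point is on its axis, 78 mm above the bench; home: reader x = -145, y = -50 mm. Axes: the reader's. Below it a black carriage (reader x -164 to -118 mm, 36 mm along y, z 18 to 50 mm). The cursor arm's riser, 24 mm wide, z to 73 mm, stands 22 mm behind the axis, so grip it along reader y.
- hairline (a point): point on the black hairline under the clear acrylic cursor arm (24 mm wide, z = 69 to 73 mm, reaching back across the plate), over the middle streak. The line runs along reader x, at the same reader y as the knob's axis, and moves with the cursor. Axes as the reader's.
- growth_edge (a point): near (home-side) end of the middle of three cream test streaks on the amber agar, where its growth begins: a flat streak 10 mm wide, 28 mm long along reader y, square-ended here, rounded at its far end. Axes: the reader's. It lies 60 to 94 mm along reader +y from the hairline's home, the edge of the broad cream cross streak. The narrower streaks beside it do not count.
- plate: the open culture plate on the light box: a clear round dish 150 mm across, 15 mm high, with amber agar, lid off. Origin: centre of its underside, 50 mm above the bench. It must not be touched.
- pot: specimen pot to be moved: upright plastic jar 58 mm across, 78 mm tall, white with a paper band and a red screw cap of the same diameter, about 0.08 to 0.18 kg. Stands on the bench close before the front of the reader in the cursor's run. Origin: centre of its underside.
- tray: open steel tray 190 mm (its x) by 130 mm (its y), walls 3 mm thick and 18 mm high, floor 3 mm thick; fixed on the bench, to the left or right of the reader. Origin: centre of its underside. Its +x half holds the other pot; its -x half, centred at x = -45 mm, y = 0, is free.
- other_pot: bystander: a second pot like the first, standing in the tray in its +x half. Origin: centre of its underside.
- console: readout console 110 mm (its x) by 130 mm (its y), fixed on the bench on the side of the reader opposite to the tray. Origin: centre of its underside; its -x half is a low keypad 28 mm high, its +x half (from x = +5 mm) a display block 70 mm high.
- zero_key: the round white membrane key, 24 mm across, a small black cross on it, flat top facing up; origin: centre of its top, 32.5 mm above the bench, at console x = -27 mm, y = -38 mm. It yields about 1.3 mm at 4 N, where it registers, and bottoms at 1.5 mm.
- side_keys: two square white keys 18 mm wide, tops 31 mm above the bench, at console x = -27 mm and y = +5 and +43 mm; origin is that of the console. Not to be pressed.
- stack: bystander: stack of five closed petri dishes, 90 mm across, 75 mm tall, loose on the bench on the robot's side of the knob. Origin: centre of its underside.
- deck_bottle: bystander: amber reagent bottle 52 mm across, 110 mm tall, loose on the light box at its +y end. Origin: centre of its underside.
- burner: bystander: glass spirit burner, unlit, 92 mm across, 96 mm tall with its cap, loose on the bench. Origin: centre of its underside.
Mind the look-alikes: they are no part of the job. What is shaped like the pot but purple is not meant. What is shaped like the console but green is not meant.

How it is judged:
On the way, in this order (a step that is already met when the one before it is completed fails the run):
1. the round zero key is pressed with more than 4 N for 0.1 s while the cursor is home (within 3 mm) (contact force between zero_key and the fingers above 4 N and value of joint cursor below 0.003 m), for 0.1 s.
2. the hairline is held within 3 mm of the near edge of the middle streak, still (under 0.02 m/s), for 1.5 s (y of hairline in the frame of growth_edge between -0.003 and 0.003 m and velocity of joint cursor between -0.02 and 0.02 m/s), for 1.5 s.
At the end, for the whole second after the job is handed in: The cursor is home within 3 mm and the specimen pot stands upright (within 0.1 rad), released and at rest on the tray's floor wholly inside its walls; the plate is untouched and the bystanders stand where they were (value of joint cursor below 0.003 m and x of pot in the frame of tray between -0.068 and 0.068 m and y of pot in the frame of tray between -0.038 and 0.038 m and z of pot in the frame of tray below 0.008 m and angle between pot's own z axis and vertical below 0.1 rad and linear speed of pot below 0.02 m/s).
It fails at once if the cursor runs home faster than 0.3 m/s (velocity of joint cursor below -0.3 m/s).
It fails at once if the open plate is touched with more than 0.5 N (contact force between plate and anything else above 0.5 N).
It fails at once if a square key is pressed with more than 2 N, or the zero key with more than 35 N (contact force between side_keys and anything else above 2 N or contact force between zero_key and anything else above 35 N).
It fails at once if the pot is tipped by more than 0.5 rad (angle between pot's own z axis and vertical above 0.5 rad).
It fails at once if a bystander is moved by more than 25 mm or tipped (distance of any of stack, deck_bottle, burner, other_pot from where it was at the start of the episode above 0.025 m or angle between any of deck_bottle, stack, burner, other_pot's own z axis and vertical above 0.4 rad).
It also fails if it takes over 72 s, if anything falls off the work surface, if the arm or the gripper's body presses on something with over 40 N, if the wrist force passes 120 N, or if a joint passes its speed limit or range.

ROBOT

A 6-joint arm with a two-finger parallel gripper is mounted at the origin on the work surface. World frame = base frame: x ahead of the robot, y to its left, z up, the work surface at z = 0. Lengths are in m, angles in rad, forces in N, time in s.
With the tool pointing down it reaches from about 0.425 to 0.95 m from the base axis. Payload 3.5 kg.
Tool frame: the origin (TCP) lies on the centre line of the jaws, within the pads' length; the fingertips stand 17 mm ahead of it and the grasp point (between the pads) lies 2 mm behind it; z points along the fingers, y is the line along which they close (so a half turn about z gives the same grasp; the last joint's range is limited). The gripper opens to 85 mm and grips with 20 to 120 N. Pads are 22 mm wide; open, the fingers measure 114 mm over their backs; the gripper's body (76 mm by 85 mm) begins 54 mm behind the grasp point. The pads swing forward as they close: fully open they stand 13 mm farther back than shut.
Start: joints at [-1.318, 0.286, 1.577, -0, 1.279, -0.15], TCP at [0.265, -0.621, 0.248] pointing down, gripper open.
Joint ranges: [-2.77, 2.77], [-0.9, 2.22], [0.21, 2.48], [-1.53, 4.67], [0.24, 2.81], [-2.84, 2.84]. Speed limits (rad/s): [2.79, 2.79, 3.14, 3.14, 3.14, 3.14].

INTERFACE

Orientations are given as a unit quaternion [x, y, z, w].
In Python, from plant import ctrl gives the robot as it stands. The module is installed in compiled form; this text tells all that it offers.
- The arm moves only by the tool drive_tool, never from a script. Its argument "moves" is a list of rows, each a list of 3 entries, a list of its own where there are three numbers: the turn, a rotation vector about the tool's x, y, z in rad, then the shift along the tool's x, y, z in m, then the finger opening in m, from 0 to 0.0854. A call has 1 to 5 rows; each row shifts and turns the commanded pose from where the row before left it, along the tool's axes as they then stand; what a row does not reach is not made up. A row lasts 1/8 s, in which the tool goes at most 62.5 mm and 10.7 degrees, less where a joint would pass 70% of its speed; a pose out of reach is approached as far as the arm can. A call with a gripper value outside its range is refused whole. The fingers move at their own pace and stop on an object; "grip_force" is the grip in N (left out, the last holds). Time passes only in rows, so rows that do not move let the fingers close. It gives the time, the measured TCP pose, the force, the opening and the grip force at its end, in the units of the state.
- ctrl.get_state(): the state, without advancing time (a new reading comes with each control period).
- ctrl.read_camera(name): name is "scene" or "side" or "wrist"; returns a dict with "image" (420x560x3 uint8, red, green, blue), "fx", "fy", "cx", "cy" (pixels), "R" (3x3) and "t" (3): a world point X has camera coordinates R X + t. Camera axes: x right, y down, z forward; pixel columns grow to the right and rows downward; lengths in m; the calibration is good to about 2 mm. A picture is of the moment at which its call begins. There is no depth.
- ctrl.sign_off(): hands the job in; it is judged then, once.
The state is a dict: "time": time; "qpos": joint angles; "dq": joint speeds; "joint_efforts": joint torques, N m; "eef_pos": TCP position; "tcp_rot": TCP orientation; "contact_force": force on the tool from outside, world axes, zero at the start; "wrist_torque": the same for the moment, N m; "opening": opening from 0.0 (shut) to 1.0 (fully open); "finger_force": force on a finger pad.
Only numpy, scipy, OpenCV 4.12 (cv2) and the standard library are available. Lean on these libraries where they do the work, as an engineer would, in place of code of your own. Each camera call takes 0.05 s, during which the arm holds its last target. There are 200 camera calls.

## Working session

There is one attempt and no reset: what is moved stays moved. The work goes in short steps, Python scripts to look and compute and a tool call to move; the robot and the scene stay as the last step left them, time stands still between calls to the robot, and variables do not carry over. Pictures are saved under pics/ and viewed, at most 10 in all, crops included, and the job is handed in when it is done.

Besides the shell and the picture viewer there is one more tool, called after "Call:" as name(argument=value, ...), one argument or row to a line, values as JSON. drive_tool: Moves the arm, as the interface text tells. Its arguments: {"type":"object","properties":{"moves":{"type":"array","items":{"type":"array"}},"grip_force":{"type":"number"}},"required":["moves"]}

```bash
mkdir -p pics; cat > h.py <<'E'
import numpy as np, cv2, json
from plant import ctrl
def snap(n,f):
    c=ctrl.read_camera(n); cv2.imwrite('pics/'+f,c['image'][:,:,::-1]); 
    np.savez('pics/'+f+'.npz',**{k:np.array(c[k]) for k in c}); return c
def load(f): return np.load('pics/'+f+'.npz')
def w(c,u,v,z):
    d=np.array([(u-float(c['cx']))/float(c['fx']),(v-float(c['cy']))/float(c['fy']),1.])
    R=c['R'];o=-R.T@c['t'];d=R.T@d
    return o+d*(z-o[2])/d[2]
def px(c,X):
    p=c['R']@np.array(X)+c['t']; return np.array([c['fx']*p[0]/p[2]+c['cx'],c['fy']*p[1]/p[2]+c['cy']])
E
python3 - <<'E'
from h import *
for n in ['scene','side','wrist']:
    c=snap(n,n+'0.png'); print(n,(-c['R'].T@c['t']).round(3),c['fx'],c['R'][2].round(2))
a=[cv2.imread(f'pics/{n}0.png') for n in ['scene','side']]
s=ctrl.get_state();print(s)
E
```

```text
scene [ 1.099 -0.61   0.599] 407.49214645815624 [-0.58  0.63 -0.52]
side [-0.393  0.843  0.922] 523.2288961738685 [ 0.62 -0.56 -0.56]
wrist [ 0.338 -0.589  0.374] 322.44656714392335 [-0.28 -0.12 -0.95]
{'time': 0.15, 'qpos': array([-1.31802247e+00,  2.87004933e-01,  1.57785731e+00, -1.24616926e-05,
        1.27860079e+00, -1.49967368e-01]), 'dq': array([ 0.00041132, -0.00250547, -0.00516247,  0.00047599,  0.00067519,
       -0.00044815]), 'joint_efforts': array([-1.20896075e-03, -4.06601071e+01, -2.93143469e+01, -2.40913223e-04,
        3.95080307e-03, -2.18642874e-06]), 'eef_pos': array([ 0.2644824 , -0.62049733,  0.24722741]), 'tcp_rot': array([ 9.79792570e-01,  2.00014112e-01, -5.40076667e-05, -9.33645352e-04]), 'contact_force': array([ 0.86375531, -0.02257568, -0.62418176]), 'wrist_torque': array([0.05833745, 0.01873025, 0.04262798]), 'finger_force': 0.0, 'opening': 0.9999287673184265}
```

View pics/scene0.png

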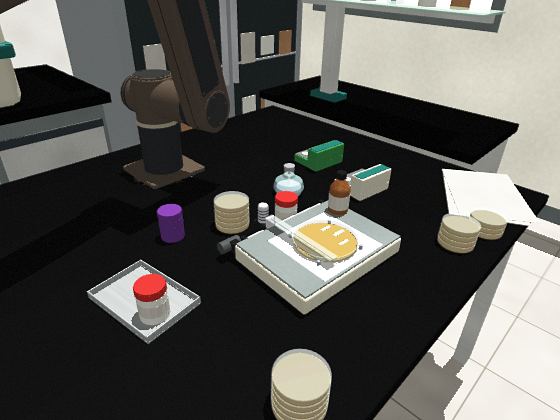

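View pics/side0.png

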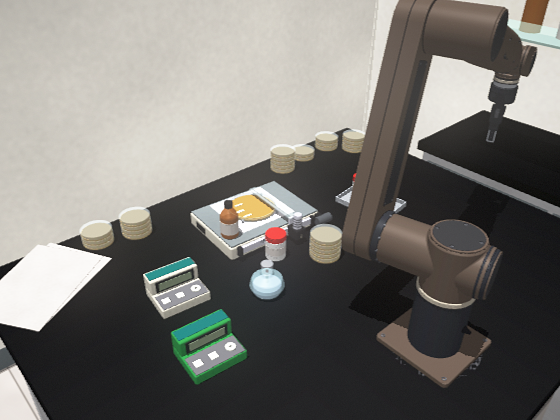

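Scene view: the pot meant is red-capped at (286,205) before the reader. The other pot is in the tray at (151,300), and the purple jar at (171,223) is a decoy. The cream console is at (370,182) and the green decoy at (320,155). In the side view the pot is at (276,243), the console at (177,287) and the knob at (297,225). I'll enlarge to confirm and measure.

```bash
python3 - <<'E'
from h import *
a=cv2.imread('pics/side0.png')[170:330,135:345]; cv2.imwrite('pics/c1.png',cv2.resize(a,None,fx=3.75,fy=3.75,interpolation=cv2.INTER_CUBIC)[:600,:800])
b=cv2.imread('pics/scene0.png')[160:350,80:405]; cv2.imwrite('pics/c2.png',cv2.resize(b,None,fx=2.46,fy=2.46,interpolation=cv2.INTER_CUBIC)[:600,:800])
E
```

```text
(no output)
```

View pics/c1.png

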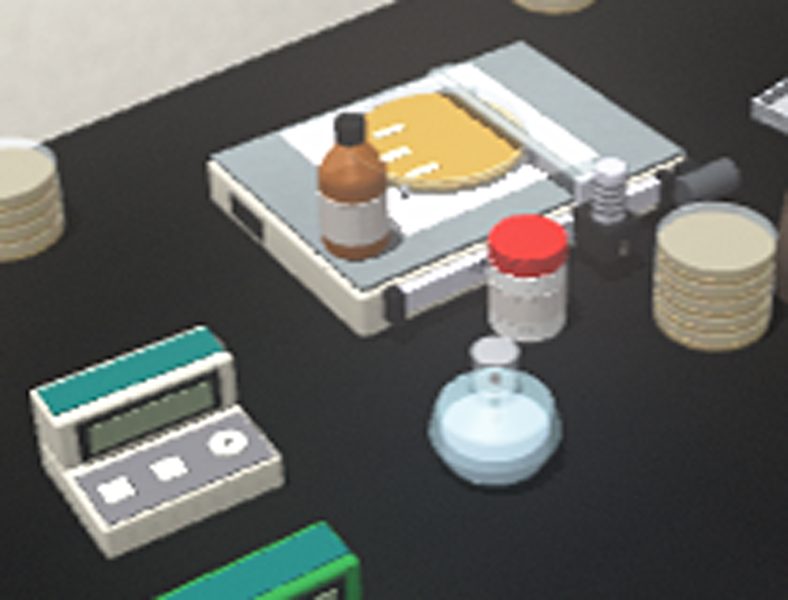

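View pics/c2.png

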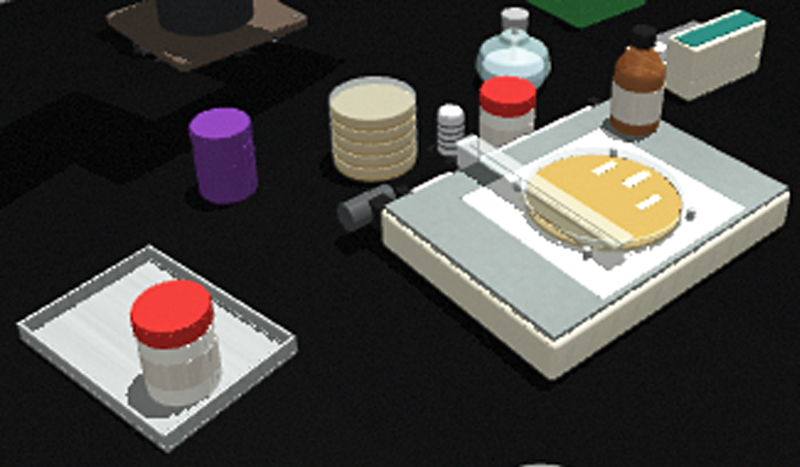

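Crops: the side one shows the red-capped pot (528,280) beside the knob (608,190), the cream console with its round key at (229,442), and three streaks at (385,130), (397,153) and (423,168). The scene one shows the tray corners at (18,325), (150,247), (297,343) and (170,447), with the same middle streak at (637,180).

```bash
cat > m.py <<'E'
from h import *
from scipy.optimize import least_squares
S=load('side0.png');C=load('scene0.png')
sp=lambda u,v:(135+u/3.75,170+v/3.75); cp=lambda u,v:(80+u/2.46,160+v/2.46)
def fit(pts,x0):
    def r(p):
        c,s=np.cos(p[2]),np.sin(p[2]);o=[]
        for cam,l,q in pts:
            X=[p[0]+c*l[0]-s*l[1],p[1]+s*l[0]+c*l[1],l[2]]; o+=list(px(cam,X)-np.array(q))
        return np.array(o)
    f=least_squares(r,x0,loss='soft_l1'); return f.x,r(f.x).reshape(-1,2).round(1).tolist()
E
python3 - <<'E'
from m import *
h=.05;rp=[(S,(-.115,-.16,h),sp(685,157)),(S,(.115,.16,h),sp(210,160)),(S,(.115,-.16,h),sp(520,42)),(S,(-.115,.16,h),sp(368,316)),
(C,(.115,.16,h),cp(788,190)),(C,(.115,-.16,h),cp(553,338)),(C,(-.115,-.16,h),cp(383,213)),(S,(-.145,-.05,.095),sp(609,164)),(C,(-.145,-.05,.095),cp(452,108))]
g=w(S,*sp(440,200),.05);R,e=fit(rp,[g[0],g[1],0]);print('reader',R.round(4),e)
cs=[(S,(-.027,-.038,.0325),sp(229,442)),(S,(-.027,.005,.031),sp(168,468)),(S,(-.027,.043,.031),sp(117,490)),(S,(-.055,-.065,.028),sp(283,460)),(S,(.055,.065,.07),sp(31,393)),(S,(.055,-.065,.07),sp(205,327))]
g=w(S,*sp(168,440),.03);K,e=fit(cs,[g[0],g[1],0]);print('console',K.round(4),e)
t=[w(C,*cp(u,v),.018) for u,v in [(18,325),(150,247),(297,343),(170,447)]]
print('tray',np.round(t,4),[np.linalg.norm(t[i]-t[i-1]).round(3) for i in range(4)])
for n,q,z in [('pot cap S',sp(528,241),.078),('pot cap C',cp(508,94),.078),('other C',cp(172,306),.078),('purple',cp(221,122),.078),
 ('stack S',sp(716,240),.075),('stack C',cp(372,100),.075),('burnerS',sp(494,350),.096),('burnerC',cp(515,17),.096)]:
    print(n,w(S if n[-1]=='S' else C,*q,z).round(4))
c,s=np.cos(R[2]),np.sin(R[2])
for cam,q in [(S,sp(410,151)),(C,cp(623,186)),(S,sp(383,158)),(C,cp(651,172))]:
  for z in (.058,.062):
    p=w(cam,*q,z)-[R[0],R[1],0]; print('streak end',z,(c*p[0]+s*p[1]).round(4),(-s*p[0]+c*p[1]).round(4))
print('key',R, K[:2]+[np.cos(K[2])*-.027+np.sin(K[2])*.038, np.sin(K[2])*-.027-np.cos(K[2])*.038])
print('knob',R[:2]+[-.145*c+.05*s,-.145*s-.05*c])
E
```

```text
reader [ 0.6428  0.0097 -0.0693] [[1.6, -1.5], [-1.7, -0.7], [-0.1, -1.0], [-1.8, -5.4], [1.1, -3.1], [0.7, 0.1], [-2.7, -4.3], [0.7, 0.7], [-1.7, -0.2]]
console [ 0.5175  0.3654 -0.1331] [[-0.2, 0.6], [0.5, 0.6], [-0.1, 0.5], [0.2, -0.6], [-0.6, -0.7], [0.2, -0.9]]
tray [[ 0.4073 -0.4309  0.018 ]
 [ 0.392  -0.3038  0.018 ]
 [ 0.5831 -0.283   0.018 ]
 [ 0.6036 -0.4092  0.018 ]] [np.float64(0.198), np.float64(0.128), np.float64(0.192), np.float64(0.128)]
pot cap S [0.4816 0.066  0.078 ]
pot cap C [0.498  0.0529 0.078 ]
other C [ 0.5391 -0.3596  0.078 ]
purple [ 0.3409 -0.1882  0.078 ]
stack S [ 0.3945 -0.0424  0.075 ]
stack C [ 0.4063 -0.0525  0.075 ]
burnerS [0.3848 0.1817 0.096 ]
burnerC [0.4043 0.1636 0.096 ]
streak end 0.058 0.0125 0.0287
streak end 0.062 0.0074 0.0321
streak end 0.058 0.0216 0.0234
streak end 0.062 0.0251 0.0189
streak end 0.058 0.017 0.0517
streak end 0.062 0.0119 0.055
streak end 0.058 0.0236 0.0611
streak end 0.062 0.0271 0.0563
key [ 0.64281836  0.00973729 -0.06931481] [0.48574361 0.3312764 ]
knob [ 0.49470359 -0.03010005]
```

```bash
python3 - <<'E'
from m import *
for cam,box,n in [(S,(260,220,295,260),'S'),(C,(270,188,302,215),'C'),(C,(130,270,172,300),'Cother')]:
    im=cam['image'].astype(int); m=((im[...,0]>120)&(im[...,1]<80)&(im[...,2]<80)).astype(np.uint8)
    k=np.zeros_like(m);x0,y0,x1,y1=box;k[y0:y1,x0:x1]=m[y0:y1,x0:x1]
    ys,xs=np.nonzero(k);print(n,xs.min(),xs.max(),ys.min(),ys.max(),xs.mean(),ys.mean())
    # fit cylinder cap silhouette: predict bounds
    th=np.linspace(0,6.28,60)
    def f(p):
        P=np.array([px(cam,[p[0]+.029*np.cos(t),p[1]+.029*np.sin(t),.078]) for t in th])
        return [P[:,1].min()-ys.min(), (P[:,0].min()+P[:,0].max())/2-(xs.min()+xs.max()+1)/2]
    print(least_squares(f,w(cam,xs.mean(),ys.mean(),.07)[:2]).x.round(4))
s=ctrl.get_state();p=s['eef_pos'];print('tcp px',px(S,p),px(S,p+[0,0,-.017]))
im=cv2.imread('pics/side0.png')[60:180,440:560]; w0=load('wrist0.png')['image'][:,:,::-1]
o=np.zeros((420,790,3),np.uint8);o[:360,:360][:]=0;o[:360,:230]=cv2.resize(im[:,25:102],(230,360));o[:420,230:790]=w0;cv2.imwrite('pics/c3.png',o)
E
```

```text
S 266 285 228 243 276.47682119205297 237.0
[0.482 0.065]
C 275 297 191 207 285.88961038961037 199.0
[0.4922 0.0591]
Cother 133 166 274 299 149.52407932011332 286.9886685552408
[ 0.5395 -0.3593]
tcp px [491.91514219 134.30152953] [490.61422508 139.38307607]
```

View pics/c3.png

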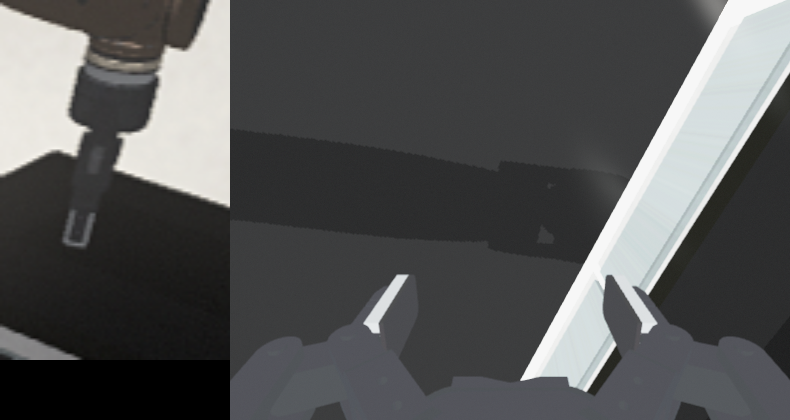

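The wrist view shows the tray's rim and the pads. The side camera reads about 3 px low, which puts its positions about 12 mm off, so I'll go by the wrist camera. First to above the tray, tool aligned with the reader.

Call:
drive_tool(
  moves=[
    [[0,0,0.157],[0,0,0],0.0854],
    [[0,0,0.157],[0,0,0],0.0854],
    [[0,0,0.157],[0,0,0],0.0854],
    [[0,0,0],[0.028,-0.05,-0.01],0.0854],
    [[0,0,0],[0.028,-0.05,-0.01],0.0854],
  ],
)

```text
time: 0.78
eef_pos: [0.3274, -0.524, 0.2676]
tcp_rot: [0.999, -0.035, -0.0, -0.001]
contact_force: [0.8, 0.4, -0.4]
opening: 0.999
finger_force: 0.0
```

Call:
drive_tool(
  moves=[
    [[0,0,0],[0.028,-0.05,-0.01],0.0854],
    [[0,0,0],[0.028,-0.05,-0.01],0.0854],
    [[0,0,0],[0.028,-0.05,-0.01],0.0854],
    [[0,0,0],[0.018,-0.02,0],0.0854],
    [[0,0,0],[0,0,0],0.0854],
  ],
)

```text
time: 1.4
eef_pos: [0.4416, -0.3608, 0.2983]
tcp_rot: [0.999, -0.032, -0.0, -0.0]
contact_force: [0.7, -0.4, -0.1]
opening: 1.002
finger_force: 0.0
```

```bash
python3 - <<'E'
from h import *
s=ctrl.get_state();print(s['eef_pos'],s['tcp_rot'],s['contact_force'],s['time']); snap('wrist','w1.png')
E
```

```text
[ 0.44156819 -0.36081658  0.2982612 ] [ 9.99474571e-01 -3.24126224e-02 -5.38654918e-05 -4.12033741e-05] [ 0.70356594 -0.37325271 -0.10995821] 1.4
```

Call:
drive_tool(
  moves=[
    [[0,0,0],[0,-0.06,0],0.0854],
    [[0,0,0],[0,-0.06,0],0.0854],
    [[0,0,0],[0,-0.06,0],0.0854],
    [[0,0,0],[0,-0.06,0],0.0854],
    [[0,0,0],[0,-0.06,0],0.0854],
  ],
)

```text
time: 2.08
eef_pos: [0.4607, -0.0627, 0.2981]
tcp_rot: [0.999, -0.035, -0.0, 0.0]
contact_force: [0.4, -0.6, -0.1]
opening: 0.995
finger_force: 0.0
```

Call:
drive_tool(
  moves=[
    [[0,0,0],[0,-0.06,0],0.0854],
    [[0,0,0],[0,-0.04,0],0.0854],
    [[0,0,0],[0,0,0],0.0854],
    [[0,0,0],[0,0,0],0.0854],
  ],
)

```text
time: 2.58
eef_pos: [0.4679, 0.0355, 0.298]
tcp_rot: [0.999, -0.035, -0.0, 0.0]
contact_force: [-0.2, -0.4, 0.5]
opening: 1.001
finger_force: 0.0
```

```bash
python3 - <<'E'
from h import *
s=ctrl.get_state();print(s['eef_pos'],s['tcp_rot'],s['contact_force'],s['time']); snap('wrist','w2.png')
a=cv2.imread('pics/w1.png');b=cv2.imread('pics/w2.png')
o=np.vstack([cv2.resize(a[:,:],(400,300)),cv2.resize(b,(400,300))]);
cv2.imwrite('pics/c4.png',np.hstack([cv2.resize(a,(400,300)),cv2.resize(b,(400,300))]))
E
```

```text
[0.46794099 0.03550631 0.29803537] [ 9.99398319e-01 -3.46812782e-02 -2.89954640e-04  3.53002387e-04] [-0.21195795 -0.39057158  0.49023184] 2.575
```

View pics/c4.png

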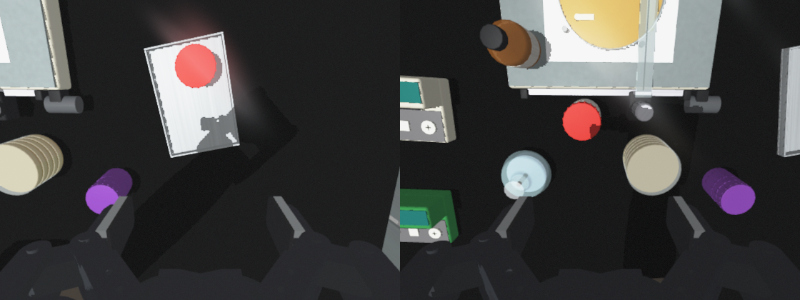

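Left (tray): rim corners at about (145,48), (222,32), (240,145) and (170,157), other pot at (196,65). Right: pot cap at (582,120), knob (644,108), stack (653,165), burner (520,180), zero key (428,127) and the reader's front edge at about v=90.

```bash
python3 - <<'E'
from m import *
A=load('w1.png');B=load('w2.png')
def red(c,z):
    im=c['image'].astype(int);m=((im[...,0]>150)&(im[...,1]<110)&(im[...,2]<110)).astype(np.uint8)
    n,l,st,ce=cv2.connectedComponentsWithStats(m);i=1+st[1:,4].argmax();
    ct,_=cv2.findContours((l==i).astype(np.uint8),0,2);(u,v),r=cv2.minEnclosingCircle(ct[0]);print(st[i],ce[i],(u,v,r));return w(c,u,v,z)
print('other',red(A,.081));print('pot',red(B,.078))
t=np.array([w(A,1.4*u,1.4*v,.018) for u,v in [(145,48),(222,32),(240,145),(170,157)]]);print('tray',t.round(4),t.mean(0),[np.linalg.norm(t[i]-t[i-1]).round(3) for i in range(4)])
for n,u,v,z in [('knob',244,107,.095),('key',28,127,.0325),('stack',253,165,.075),('burner',113,190,.096),('rdr right front',311,88,.05),('rdr left front',113,90,.05)]: print(n,w(B,1.4*u,1.4*v,z).round(4))
E
```

```text
[253 106  41  17 298] [272.06711409 115.29194631] (273.0, 113.0, 20.025083541870117)
other [ 0.51962659 -0.35747781  0.081     ]
[ 227  142   54   55 2076] [252.43400771 168.54913295] (254.12313842773438, 169.19287109375, 27.503799438476562)
pot [0.48954998 0.0630515  0.078     ]
tray [[ 0.5749 -0.2788  0.018 ]
 [ 0.5902 -0.404   0.018 ]
 [ 0.4021 -0.4305  0.018 ]
 [ 0.387  -0.3     0.018 ]] [ 0.48852945 -0.35333503  0.018     ] [np.float64(0.189), np.float64(0.126), np.float64(0.19), np.float64(0.131)]
knob [ 0.506  -0.0284  0.095 ]
key [0.4893 0.3327 0.0325]
stack [ 0.4096 -0.0456  0.075 ]
burner [0.3905 0.1796 0.096 ]
rdr right front [ 0.5226 -0.1413  0.05  ]
rdr left front [0.5407 0.1685 0.05  ]
```

Call:
drive_tool(
  moves=[
    [[0,0,0],[0.02,-0.029,0],0.0854],
    [[0,0,0],[0,0,0.06],0.0854],
    [[0,0,0],[0,0,0.06],0.0854],
    [[0,0,0],[0,0,0.05],0.0854],
    [[0,0,0],[0,0,0.04],0.0854],
  ],
  grip_force=30,
)

```text
time: 3.25
eef_pos: [0.4891, 0.0625, 0.086]
tcp_rot: [0.999, -0.036, -0.001, 0.0]
contact_force: [1.1, 0.3, 0.2]
opening: 1.002
finger_force: 0.0
```

```bash
python3 - <<'E'
from m import *
s=ctrl.get_state();print(s['eef_pos'],s['contact_force'])
B=snap('wrist','w3.png')
im=B['image'].astype(int);m=((im[...,0]>150)&(im[...,1]<110)&(im[...,2]<110)).astype(np.uint8)
ct,_=cv2.findContours(m,0,2);c=max(ct,key=cv2.contourArea);(u,v),r=cv2.minEnclosingCircle(c);print(u,v,r,cv2.boundingRect(c),w(B,u,v,.078),px(B,s['eef_pos']))
E
```

```text
[0.48912936 0.0625168  0.08597506] [1.07714465 0.3126312  0.22267263]
248.5 328.0 15.692455291748047 (235, 318, 28, 19) [0.46760147 0.08044878 0.078     ] [281.76552874 296.78853748]
```

Call:
drive_tool(
  moves=[
    [[0,0,0],[0,0,0.034],0.0854],
    [[0,0,0],[0,0,0],0.05],
    [[0,0,0],[0,0,0],0.05],
    [[0,0,0],[0,0,0],0.05],
    [[0,0,0],[0,0,0],0.05],
  ],
  grip_force=30,
)

```text
time: 3.92
eef_pos: [0.4905, 0.0643, 0.0554]
tcp_rot: [0.999, -0.034, 0.001, 0.0]
contact_force: [0.5, -1.1, -0.0]
opening: 0.671
finger_force: 32.5
```

Call:
drive_tool(
  moves=[
    [[0,0,0],[0,0,-0.02],0.05],
    [[0,0,0],[0,0,-0.05],0.05],
    [[0,0,0],[0,0,-0.05],0.05],
    [[0,0,0],[0,0,-0.035],0.05],
    [[0,0,0],[0,0.02,0],0.05],
  ],
  grip_force=40,
)

```text
time: 4.55
eef_pos: [0.4906, 0.0448, 0.2141]
tcp_rot: [0.999, -0.033, 0.005, 0.0]
contact_force: [-0.5, -0.6, -2.7]
opening: 0.668
finger_force: 43.4
```

Call:
drive_tool(
  moves=[
    [[0,0,0],[0,0.04,0],0.05],
    [[0,0,0],[0,0.05,0],0.05],
    [[0,0,0],[0,0.05,0],0.05],
    [[0,0,0],[0,0.05,0],0.05],
    [[0,0,0],[0,0.05,0],0.05],
  ],
)

```text
time: 5.18
eef_pos: [0.4717, -0.1964, 0.2098]
tcp_rot: [0.999, -0.034, 0.0, 0.0]
contact_force: [-0.1, -0.1, -2.1]
opening: 0.668
finger_force: 43.4
```

Call:
drive_tool(
  moves=[
    [[0,0,0],[-0.005,0.05,0],0.05],
    [[0,0,0],[-0.005,0.05,0],0.05],
    [[0,0,0],[-0.005,0.045,0],0.05],
    [[0,0,0],[0,0.02,0],0.05],
    [[0,0,0],[0,0,0],0.05],
  ],
)

```text
time: 5.8
eef_pos: [0.4458, -0.3592, 0.2093]
tcp_rot: [0.999, -0.035, 0.0, -0.0]
contact_force: [0.6, 0.4, -1.1]
opening: 0.67
finger_force: 43.5
```

```bash
python3 - <<'E'
from h import *
s=ctrl.get_state();print(s['eef_pos'],s['tcp_rot'],s['contact_force'],s['time'])
c=snap('scene','s2.png');b=cv2.imread('pics/s2.png')[140:350,80:405];cv2.imwrite('pics/c5.png',cv2.resize(b,None,fx=2.46,fy=2.46,interpolation=2))
E
```

```text
[ 0.44580128 -0.35917223  0.20932906] [ 9.99392284e-01 -3.48563048e-02  2.31282438e-05 -3.16747455e-04] [ 0.64779169  0.40301685 -1.11311153] 5.8
```

View pics/c5.png

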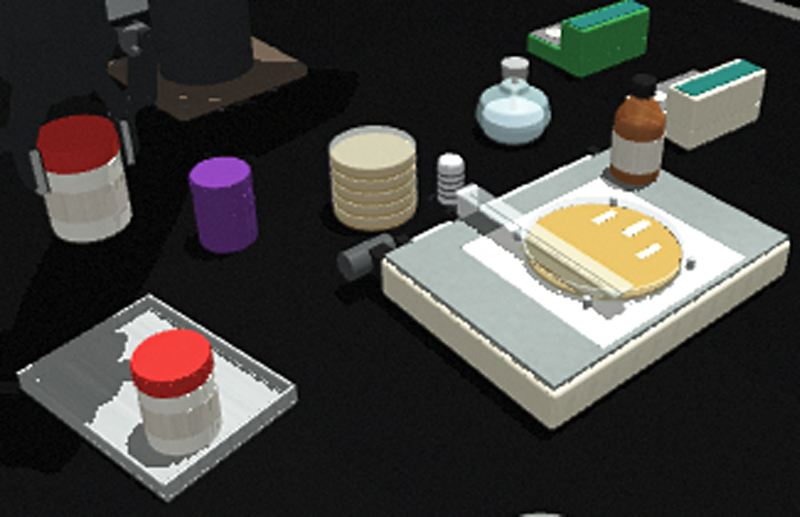

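The pot hangs upright in the grip at crop (85,180) over the tray's free end. The other things are unmoved.

Call:
drive_tool(
  moves=[
    [[0,0,0],[0,0,0.04],0.05],
    [[0,0,0],[0,0,0.045],0.05],
    [[0,0,0],[0,0,0.04],0.05],
    [[0,0,0],[0,0,0.018],0.05],
    [[0,0,0],[0,0,0.005],0.05],
  ],
)

```text
time: 6.48
eef_pos: [0.4461, -0.3574, 0.0607]
tcp_rot: [0.999, -0.033, -0.0, -0.001]
contact_force: [-0.3, 0.7, -1.5]
opening: 0.67
finger_force: 43.5
```

Call:
drive_tool(
  moves=[
    [[0,0,0],[0,0,0.003],0.05],
    [[0,0,0],[0,0,0],0.05],
    [[0,0,0],[0,0,0],0.05],
  ],
)

```text
time: 6.85
eef_pos: [0.4465, -0.3594, 0.0596]
tcp_rot: [0.999, -0.034, 0.001, 0.001]
contact_force: [-1.0, -0.3, -1.3]
opening: 0.673
finger_force: 43.5
```

Call:
drive_tool(
  moves=[
    [[0,0,0],[0,0,0.002],0.05],
    [[0,0,0],[0,0,0],0.05],
    [[0,0,0],[0,0,0],0.05],
  ],
)

```text
time: 7.22
eef_pos: [0.4466, -0.3595, 0.0584]
tcp_rot: [0.999, -0.034, 0.001, 0.0]
contact_force: [-2.1, 1.6, 6.7]
opening: 0.672
finger_force: 44.1
```

Contact with the tray floor, so release gently and rise.

Call:
drive_tool(
  moves=[
    [[0,0,0],[0,0,-0.001],0.062],
    [[0,0,0],[0,0,0],0.07],
    [[0,0,0],[0,0,0],0.08],
    [[0,0,0],[0,0,-0.02],0.08],
    [[0,0,0],[0,0,-0.06],0.08],
  ],
)

```text
time: 7.85
eef_pos: [0.4442, -0.3568, 0.1354]
tcp_rot: [0.999, -0.034, -0.003, -0.003]
contact_force: [0.1, -0.4, 0.7]
opening: 0.937
finger_force: 0.0
```

Call:
drive_tool(
  moves=[
    [[0,0,0],[0,0,-0.06],0.08],
    [[0,0,0],[0,0,-0.06],0.08],
    [[0,0,0],[0.015,-0.05,-0.03],0.0],
    [[0,0,0],[0,-0.06,0],0.0],
    [[0,0,0],[0,-0.06,0],0.0],
  ],
)

```text
time: 8.48
eef_pos: [0.4726, -0.1887, 0.2897]
tcp_rot: [0.999, -0.035, 0.002, 0.001]
contact_force: [1.1, 1.4, -0.4]
opening: 0.296
finger_force: 0.0
```

Call:
drive_tool(
  moves=[
    [[0,0,0],[0,-0.06,0],0.0],
    [[0,0,0],[0,-0.06,0],0.0],
    [[0,0,0],[0,-0.06,0],0.0],
    [[0,0,0],[0,-0.06,0],0.0],
    [[0,0,0],[0,0,0],0.0],
  ],
)

```text
time: 9.1
eef_pos: [0.4884, 0.053, 0.2889]
tcp_rot: [1.0, -0.031, 0.001, -0.0]
contact_force: [0.0, -1.5, -1.1]
opening: 0.0
finger_force: 0.0
```

```bash
python3 - <<'E'
from h import *
s=ctrl.get_state();print(s['eef_pos'],s['tcp_rot'],s['contact_force'],s['time'])
c=snap('wrist','w4.png');c2=snap('scene','s4.png')
b=cv2.imread('pics/s4.png')[230:350,80:220];b=cv2.resize(b,(240,206))
o=np.zeros((420,800,3),np.uint8);o[:,:560]=cv2.imread('pics/w4.png');o[:206,560:]=b;cv2.imwrite('pics/c6.png',o)
E
```

```text
[0.48844324 0.05299941 0.28886473] [ 9.99525226e-01 -3.07949150e-02  9.60499089e-04 -2.70200212e-04] [ 3.53806794e-04 -1.48717021e+00 -1.05663410e+00] 9.1
```

View pics/c6.png

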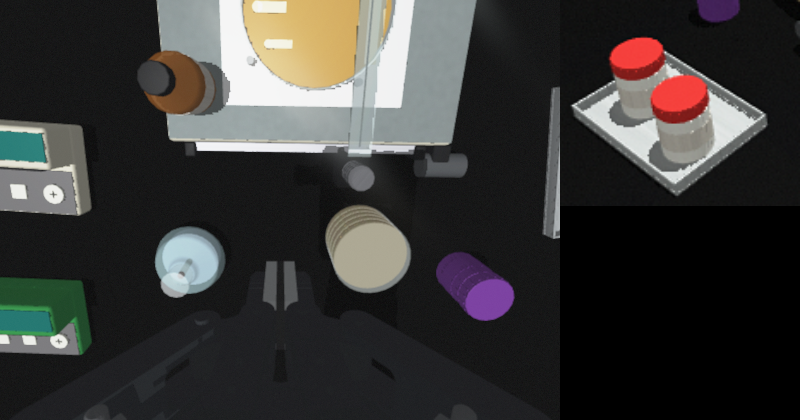

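The pot stands upright in the tray beside the other pot (inset). In the wrist view the zero key is at (53,194), the knob top at (361,178) and the middle streak's square near end at (287,6), with the first side streak below it at (264–293,43).

```bash
python3 - <<'E'
from m import *
c=load('w4.png');g=cv2.cvtColor(c['image'],cv2.COLOR_RGB2GRAY)
print('key',w(c,53.5,194,.0325),'sq',w(c,18.5,191,.031)); print('knob',w(c,361,178,.095),'streak',w(c,287,6,.06),w(c,253,6,.06),'tip',px(c,[.4884,.053,.272]))
m=(g[170:215,36:72]>180).astype(np.uint8);ys,xs=np.nonzero(m);print(xs.min()+36,xs.max()+36,ys.min()+170,ys.max()+170)
B=load('w2.png');print('key w2',w(B,28*1.4,127*1.4,.0325))
s=ctrl.get_state();print(w(c,53.5,194,.0325)[:2]-s['eef_pos'][:2],(-c['R'].T@c['t']))
E
```

```text
key [0.48873211 0.33219662 0.0325    ] sq [0.49471344 0.37517881 0.031     ]
knob [ 0.49941277 -0.02812158  0.095     ] streak [0.66377804 0.0370164  0.06      ] [0.66576391 0.06957955 0.06      ] tip [281.68237151 278.44408617]
43 71 170 203
key w2 [0.48932018 0.33270936 0.0325    ]
[-3.35237120e-05  2.82320878e-01] [0.56748201 0.04875935 0.41575231]
```

Call:
drive_tool(
  moves=[
    [[0,0,0],[-0.004,-0.056,0],0.0],
    [[0,0,0],[-0.004,-0.056,0],0.0],
    [[0,0,0],[-0.003,-0.056,0],0.0],
    [[0,0,0],[-0.003,-0.056,0],0.0],
    [[0,0,0],[-0.003,-0.056,0],0.0],
  ],
)

```text
time: 9.82
eef_pos: [0.492, 0.3298, 0.2881]
tcp_rot: [0.999, -0.036, 0.001, 0.0]
contact_force: [0.6, -0.1, -0.0]
opening: 0.002
finger_force: 0.0
```

Call:
drive_tool(
  moves=[
    [[0,0,0],[0,0,0.06],0.0],
    [[0,0,0],[0,0,0.06],0.0],
    [[0,0,0],[0,0,0.06],0.0],
    [[0,0,0],[0,0,0.035],0.0],
    [[0,0,0],[0,0,0],0.0],
  ],
)

```text
time: 10.45
eef_pos: [0.4896, 0.3272, 0.0691]
tcp_rot: [0.999, -0.035, -0.003, 0.002]
contact_force: [-0.2, -0.2, 1.0]
opening: 0.001
finger_force: 0.0
```

```bash
python3 - <<'E'
from m import *
s=ctrl.get_state();print(s['eef_pos'],s['tcp_rot'],s['contact_force'])
c=snap('wrist','w5.png');g=cv2.cvtColor(c['image'],cv2.COLOR_RGB2GRAY)
p=px(c,[.489,.3325,.0325]);print(p,px(c,s['eef_pos']+[0,0,-.017]))
m=(g>170).astype(np.uint8);n,l,st,ce=cv2.connectedComponentsWithStats(m)
for i in range(1,n):
    if st[i,4]>80: print(st[i],ce[i].round(),w(c,*ce[i],.032).round(4))
E
```

```text
[0.4895989  0.32718155 0.06911896] [ 0.99936537 -0.03541848 -0.00335966  0.00176312] [-0.16938868 -0.19851018  0.99346358]
[271.8614973  262.00456459] [281.5248726  277.95057287]
[   6   90  348   36 5322] [178. 108.] [0.5736 0.371  0.032 ]
[346 129   7  35 115] [348. 143.] [0.5511 0.2895 0.032 ]
[  23  171  324   49 5584] [182. 203.] [0.5262 0.3769 0.032 ]
[ 90 213  13  75 258] [ 96. 249.] [0.5032 0.4289 0.032 ]
[110 237  36  32 997] [128. 252.] [0.5002 0.4116 0.032 ]
[180 241  34  31 958] [196. 256.] [0.4953 0.3741 0.032 ]
[ 464  333   96   87 5054] [522. 368.] [0.4038 0.1803 0.032 ]
```

Call:
drive_tool(
  moves=[
    [[0,0,0],[0,-0.004,0.012],0.0],
    [[0,0,0],[0,0,0.005],0.0],
    [[0,0,0],[0,0,0.002],0.0],
    [[0,0,0],[0,0,0.001],0.0],
  ],
)

```text
time: 11.0
eef_pos: [0.4913, 0.334, 0.0527]
tcp_rot: [0.999, -0.034, 0.0, -0.0]
contact_force: [-0.2, -0.3, -0.3]
opening: -0.002
finger_force: 0.0
```

Call:
drive_tool(
  moves=[
    [[0,0,0],[0,-0.0,0.001],0.0],
    [[0,0,0],[0,0,0],0.0],
  ],
)

```text
time: 11.25
eef_pos: [0.4912, 0.3339, 0.0514]
tcp_rot: [0.999, -0.034, 0.0, -0.0]
contact_force: [0.3, 0.0, 0.5]
opening: 0.001
finger_force: 0.0
```

Call:
drive_tool(
  moves=[
    [[0,0,0],[0,0.001,0.001],0.0],
    [[0,0,0],[0,0,0.001],0.0],
    [[0,0,0],[0,0,0],0.0],
  ],
)

```text
time: 11.62
eef_pos: [0.4912, 0.3328, 0.0494]
tcp_rot: [0.999, -0.034, -0.0, 0.0]
contact_force: [0.6, 0.1, 0.0]
opening: 0.002
finger_force: 0.3
```

Call:
drive_tool(
  moves=[
    [[0,0,0],[0,0,0.001],0.0],
    [[0,0,0],[0,0,0],0.0],
  ],
)

```text
time: 11.88
eef_pos: [0.4912, 0.3328, 0.0486]
tcp_rot: [0.999, -0.034, -0.0, 0.0]
contact_force: [-0.3, -1.0, 2.8]
opening: -0.006
finger_force: 1.4
```

Call:
drive_tool(
  moves=[
    [[0,0,0],[0,0,0.0005],0.0],
    [[0,0,0],[0,0,0],0.0],
  ],
)

```text
time: 12.12
eef_pos: [0.4912, 0.3328, 0.0481]
tcp_rot: [0.999, -0.034, 0.0, 0.0]
contact_force: [-1.1, -1.7, 4.8]
opening: 0.003
finger_force: 2.1
```

Call:
drive_tool(
  moves=[
    [[0,0,0],[0,0,0.0005],0.0],
    [[0,0,0],[0,0,0.0003],0.0],
    [[0,0,0],[0,0,0],0.0],
    [[0,0,0],[0,0,0],0.0],
  ],
)

```text
time: 12.62
eef_pos: [0.4913, 0.3329, 0.0481]
tcp_rot: [0.999, -0.034, -0.0, 0.0]
contact_force: [-3.1, -2.9, 7.9]
opening: -0.004
finger_force: 4.1
```

The key registers and gives: 7.9 N held. Now up, and over the knob.

Call:
drive_tool(
  moves=[
    [[0,0,0],[0,0,-0.02],0.0],
    [[0,0,0],[0,0,-0.06],0.0],
    [[0,0,0],[0,0,-0.06],0.0],
    [[0,0,0],[0,0,-0.06],0.0],
    [[0,0,0],[0,0.05,-0.03],0.06],
  ],
)

```text
time: 13.25
eef_pos: [0.4891, 0.2847, 0.2828]
tcp_rot: [0.999, -0.032, 0.004, -0.002]
contact_force: [0.9, -0.2, 0.4]
opening: 0.2
finger_force: 0.0
```

Call:
drive_tool(
  moves=[
    [[0,0,0],[0.007,0.06,0],0.06],
    [[0,0,0],[0.007,0.06,0],0.06],
    [[0,0,0],[0.007,0.06,0],0.06],
    [[0,0,0],[0.007,0.06,0],0.06],
    [[0,0,0],[0.006,0.055,0],0.06],
  ],
)

```text
time: 13.88
eef_pos: [0.5015, -0.0156, 0.2779]
tcp_rot: [0.999, -0.034, 0.001, 0.0]
contact_force: [0.6, 0.5, -0.5]
opening: 0.705
finger_force: 0.0
```

Call:
drive_tool(
  moves=[
    [[0,0,0],[0,0.016,0],0.06],
    [[0,0,0],[0,0,0.0],0.06],
    [[0,0,0],[0,0,0],0.06],
  ],
)

```text
time: 14.25
eef_pos: [0.5005, -0.0284, 0.2771]
tcp_rot: [0.999, -0.033, 0.0, -0.0]
contact_force: [-0.1, -0.1, -0.2]
opening: 0.704
finger_force: 0.0
```

```bash
python3 - <<'E'
from m import *
s=ctrl.get_state();print(s['eef_pos'],s['tcp_rot'],s['contact_force'],s['time'])
c=snap('wrist','w6.png');print(px(c,[.5,-.029,.095]),px(c,s['eef_pos']),(-c['R'].T@c['t']))
E
```

```text
[ 0.5004559  -0.02842999  0.27714504] [ 9.99440647e-01 -3.34406895e-02  1.71576126e-04 -2.89201005e-04] [-0.06212468 -0.07580491 -0.22514439] 14.25
[281.83659439 196.19845312] [281.80426749 296.80273495] [ 0.57966917 -0.03309243  0.40386544]
```

View pics/w6.png

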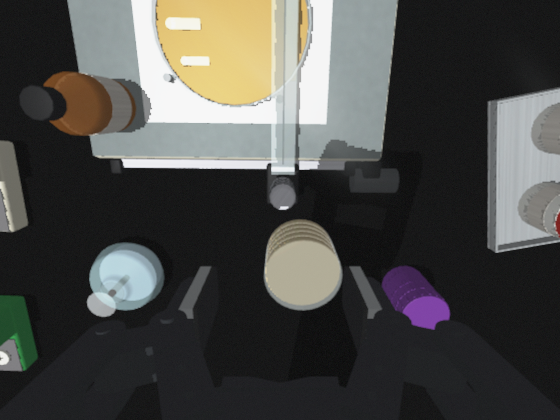

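Knob top is at (283,198), where predicted. The hairline runs up at u≈284. The middle streak's near end is at about (201,24), with the narrower side streak below at (209,61). Descend and grip.

Call:
drive_tool(
  moves=[
    [[0,0,0],[-0.001,0,0.06],0.06],
    [[0,0,0],[0,0,0.06],0.06],
    [[0,0,0],[0,0,0.05],0.06],
    [[0,0,0],[0,0,0.027],0.06],
    [[0,0,0],[0,0,0],0.06],
  ],
  grip_force=40,
)

```text
time: 14.92
eef_pos: [0.4975, -0.0277, 0.0776]
tcp_rot: [0.999, -0.033, -0.003, -0.001]
contact_force: [-0.4, -0.2, -0.9]
opening: 0.703
finger_force: 0.0
```

Call:
drive_tool(
  moves=[
    [[0,0,0],[0,0,0],0.035],
    [[0,0,0],[0,0,0],0.015],
    [[0,0,0],[0,0,0],0.015],
    [[0,0,0],[0,0,0],0.015],
  ],
)

```text
time: 15.42
eef_pos: [0.501, -0.0306, 0.0823]
tcp_rot: [0.999, -0.034, 0.002, 0.001]
contact_force: [-1.7, -2.7, 7.3]
opening: 0.289
finger_force: 39.6
```

```bash
python3 - <<'E'
from m import *
s=ctrl.get_state();print(s['eef_pos'],s['tcp_rot'],s['contact_force'],s['time'])
c=load('w6.png');a=np.array([np.cos(-.0675),np.sin(-.0675)]);y=np.array([-a[1],a[0]])
for z in (.056,.06,.065): print(z,[(w(c,u,v,z)[:2]-s['eef_pos'][:2])@y for u,v in [(201,24),(209,61)]])
im=c['image'];print(im[24,160:210].sum(1)); print(im[61,175:216].sum(1)); print(im[24,268:300].sum(1))
E
```

```text
[ 0.50098802 -0.03057902  0.08233659] [ 0.99942283 -0.03390501  0.001837    0.00103991] [-1.71110274 -2.72466482  7.29745524] 15.425
0.056 [np.float64(0.07896632170922072), np.float64(0.0734431841450287)]
0.06 [np.float64(0.07809049960192477), np.float64(0.0726308709346818)]
0.065 [np.float64(0.07699572196780484), np.float64(0.07161547942174817)]
[537 539 542 540 540 664 719 726 726 725 726 730 736 736 735 731 727 726
 727 726 727 727 727 727 727 727 727 727 727 727 727 727 727 727 727 727
 726 726 726 721 593 485 558 560 558 559 559 560 560 560]
[560 562 564 566 564 656 722 730 730 730 732 733 733 734 733 730 731 730
 730 730 731 731 731 731 731 732 731 732 732 732 732 731 731 725 653 563
 571 573 571 571 570]
[549 552 548 603 651 659 660 617 557 559 559 553 557 557 557 545 496 533
 601 618 619 619 617 614 617 617 619 614 617 541 388 288]
```

Call:
drive_tool(
  moves=[
    [[0,0,0],[0,-0.008,0],0.015],
    [[0,0,0],[0,-0.015,0],0.015],
    [[0,0,0],[0,-0.015,0],0.015],
    [[0,0,0],[0,-0.015,0],0.015],
    [[0,0,0],[0,-0.014,0],0.015],
  ],
  grip_force=50,
)

```text
time: 16.05
eef_pos: [0.5061, 0.0359, 0.0824]
tcp_rot: [0.999, -0.034, 0.003, 0.002]
contact_force: [0.6, -6.9, 4.9]
opening: 0.286
finger_force: 48.7
```

Call:
drive_tool(
  moves=[
    [[0,0,0],[0,-0.006,0],0.015],
    [[0,0,0],[0,0,0],0.015],
    [[0,0,0],[0,0,0],0.015],
  ],
)

```text
time: 16.42
eef_pos: [0.5066, 0.0419, 0.0824]
tcp_rot: [0.999, -0.034, 0.003, 0.001]
contact_force: [0.0, -5.2, 4.9]
opening: 0.281
finger_force: 48.9
```

```bash
python3 - <<'E'
from m import *
s=ctrl.get_state();print(s['eef_pos'],s['tcp_rot'],s['contact_force'],s['time'])
c=snap('wrist','w7.png');c0=load('w6.png')
p=w(c0,200.5,24,.06);print(p,px(c,p),(-c['R'].T@c['t']))
E
```

```text
[0.50660326 0.04190293 0.08239151] [ 0.99942777 -0.03369127  0.0026705   0.00138088] [ 0.02756557 -5.24909952  4.878238  ] 16.425
[0.66273605 0.03722713 0.06      ] [ 266.84418408 -106.30345468] [0.5851956  0.03762507 0.20951477]
```

View pics/w7.png

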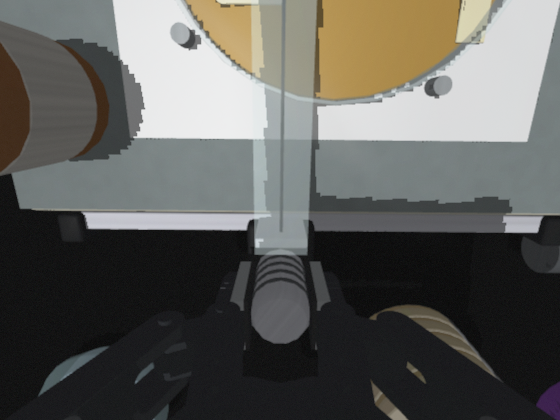

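The view shows the hairline at u≈283 and the side streak's near end at about (257,2) in the top rows. The middle streak lies just out of view, so I measure the difference numerically.

```bash
python3 - <<'E'
from m import *
s=ctrl.get_state();c=load('w7.png');im=c['image']
for v in (0,1,2,3,5): print(v,im[v,210:290,2].tolist())
d0=load('w6.png')
a=np.array([np.cos(-.068),np.sin(-.068)]);y=np.array([-a[1],a[0]])
Y=lambda c,u,v,z:w(c,u,v,z)[:2]@y
for z in (.056,.059,.062):
    print(z,'w6: hair',[Y(d0,284.3,v,.069).round(4) for v in (24,)],'mid',Y(d0,200.7,24,z).round(4),'first',Y(d0,209.3,61,z).round(4),'w4 mid',Y(load('w4.png'),287,6,z).round(4))
print('now hair',Y(c,282.5,60,.069),'tcp',s['eef_pos'][:2]@y,'home tcp',np.array([.50099,-.03058])@y)
E
```

```text
0 [102, 101, 101, 102, 101, 85, 140, 190, 204, 203, 204, 204, 204, 203, 203, 206, 208, 206, 207, 207, 207, 207, 207, 207, 206, 206, 205, 205, 205, 205, 204, 205, 205, 204, 204, 203, 203, 204, 202, 202, 205, 214, 214, 214, 214, 215, 215, 215, 189, 164, 164, 164, 165, 165, 164, 165, 164, 163, 164, 163, 164, 164, 164, 164, 164, 164, 165, 165, 164, 164, 165, 159, 136, 123, 124, 128, 133, 136, 136, 135]
1 [104, 104, 102, 101, 101, 82, 78, 143, 184, 199, 203, 204, 204, 203, 204, 206, 207, 208, 209, 209, 209, 209, 209, 208, 207, 206, 207, 207, 207, 206, 206, 207, 205, 206, 205, 205, 204, 202, 204, 203, 206, 212, 214, 214, 214, 214, 215, 215, 189, 165, 164, 164, 163, 165, 164, 164, 165, 165, 163, 165, 165, 164, 164, 165, 164, 163, 164, 164, 164, 164, 165, 157, 137, 124, 124, 127, 134, 136, 136, 136]
2 [105, 104, 103, 103, 102, 92, 82, 95, 133, 167, 185, 200, 203, 205, 203, 205, 194, 193, 197, 195, 195, 195, 196, 195, 195, 195, 194, 194, 196, 196, 197, 195, 195, 197, 197, 196, 195, 194, 195, 194, 197, 205, 211, 211, 211, 211, 211, 212, 185, 163, 163, 163, 163, 164, 163, 164, 164, 163, 165, 16
[... 483 characters left out ...]
9, 134, 136, 136, 135]
5 [106, 107, 105, 104, 104, 104, 103, 103, 103, 103, 84, 62, 65, 66, 66, 65, 62, 61, 62, 62, 86, 100, 100, 100, 81, 63, 63, 65, 64, 63, 67, 68, 69, 68, 80, 86, 87, 87, 86, 87, 94, 134, 151, 152, 151, 151, 150, 151, 157, 149, 143, 143, 143, 143, 143, 142, 144, 143, 143, 144, 142, 144, 143, 144, 143, 142, 143, 142, 142, 143, 145, 138, 129, 125, 125, 130, 135, 136, 135, 135]
0.056 w6: hair [np.float64(0.0034)] mid 0.0829 first 0.0767 w4 mid 0.082
0.059 w6: hair [np.float64(0.0034)] mid 0.0822 first 0.0761 w4 mid 0.082
0.062 w6: hair [np.float64(0.0034)] mid 0.0815 first 0.0755 w4 mid 0.0821
now hair 0.0762094731538388 tcp 0.07618707222032209 home tcp 0.0035317452421987743
```

The side streak's end now lies right under the hairline: brightness steps at u≈282, and the step at 258 is only the arm's shadow. That agrees with w6 (0.0761 against 0.0762). The middle streak's end is 6 mm farther.

Call:
drive_tool(
  moves=[
    [[0,0,0],[0,-0.004,0],0.015],
    [[0,0,0],[0,-0.002,0],0.015],
    [[0,0,0],[0,0,0],0.015],
  ],
)

```text
time: 16.85
eef_pos: [0.507, 0.0478, 0.0824]
tcp_rot: [0.999, -0.034, 0.003, 0.001]
contact_force: [-0.2, -5.5, 4.7]
opening: 0.286
finger_force: 48.9
```

```bash
python3 - <<'E'
from m import *
s=ctrl.get_state();print(s['eef_pos'],s['contact_force'],s['time']);c=snap('wrist','w8.png');im=c['image'];C=snap('scene','s8.png')
for v in (0,1): print(v,im[v,225:310,2].tolist())
a=np.array([np.cos(-.068),np.sin(-.068)]);y=np.array([-a[1],a[0]])
Y=lambda c,u,v,z:w(c,u,v,z)[:2]@y
print('tcp',s['eef_pos'][:2]@y,'hair',Y(c,283,30,.069))
g=C['image'][...,2];mid=w(load('w6.png'),200.7,24,.059);print('scene mid',px(C,mid),'hairline there',px(C,[mid[0],mid[1]+(s['eef_pos'][:2]@y-mid[:2]@y),.069]))
u,v=px(C,mid).astype(int);print(u,v);print(g[v-10:v+11,u-16:u+17])
E
```

```text
[0.50703253 0.04776112 0.08236521] [-0.17871906 -5.51061667  4.67882406] 16.85
0 [101, 99, 101, 100, 82, 107, 169, 199, 202, 202, 203, 203, 202, 201, 220, 225, 221, 221, 219, 221, 215, 205, 205, 204, 204, 207, 213, 214, 215, 215, 215, 214, 214, 215, 214, 214, 214, 188, 164, 163, 164, 164, 164, 166, 165, 163, 165, 164, 163, 164, 165, 163, 164, 163, 164, 164, 158, 137, 125, 124, 134, 155, 162, 162, 161, 162, 161, 162, 162, 163, 161, 155, 142, 135, 135, 136, 134, 135, 135, 137, 135, 134, 135, 136, 135]
1 [102, 100, 99, 101, 81, 67, 121, 169, 196, 203, 203, 202, 203, 203, 217, 216, 214, 221, 219, 214, 209, 205, 204, 203, 204, 207, 212, 215, 215, 215, 215, 215, 214, 214, 214, 215, 215, 200, 175, 164, 163, 163, 164, 165, 165, 164, 164, 164, 164, 162, 163, 164, 164, 164, 164, 163, 154, 136, 124, 123, 135, 154, 162, 162, 162, 163, 162, 161, 163, 163, 163, 155, 142, 135, 135, 135, 134, 135, 135, 134, 135, 136, 136, 135, 135]
tcp 0.08210239050201434 hair 0.08194355081573416
scene mid [333.77342747 233.7104203 ] hairline there [334.13538233 230.15499882]
333 233
[[184 216 208 194 176 201 212 21
[... 2145 characters left out ...]
4 169 209 209]
 [108 108 107 107 108 108 109 107 108 108 108 110 107  36  40  44  43  45
   46  45  46  44  45  49  69 102 130 173 227 254 243 167 185]
 [109 108 108 107 106 109 108 107 107 107 108 107 108 106 102  37  42  44
   43  46  42  43  45  44  44  57  98 136 194 233 232 240 176]
 [107 106 108 108 108 108 105 108 110 106 107 106 108 109 110 107 104  40
   42  44  43  43  42  41  42  83 123 128 139 152 201 205 211]
 [106 107 108 108 107 108 104 109 108 108 107 106 107 109 107 110 108 107
  101  39  40  37  40  83 126 123 127 128 129 102 107 127 171]
 [107 108 107 107 107 109 108 106 108 106 107 108 108 106 109 106 106 109
  110 107 103 100 207 125 130 130 134  92  52  48  56  84 101]]
```

The side streak's end is now about 5.7 mm behind the hairline, so the hairline lies on the middle streak's edge within about 0.5 mm. Hold.

Call:
drive_tool(
  moves=[
    [[0,0,0],[0,0,0],0.015],
    [[0,0,0],[0,0,0],0.015],
    [[0,0,0],[0,0,0],0.015],
    [[0,0,0],[0,0,0],0.015],
    [[0,0,0],[0,0,0],0.015],
  ],
)

```text
time: 17.58
eef_pos: [0.507, 0.0477, 0.0824]
tcp_rot: [0.999, -0.034, 0.003, 0.001]
contact_force: [-0.4, -5.3, 4.9]
opening: 0.288
finger_force: 48.9
```

Call:
drive_tool(
  moves=[
    [[0,0,0],[0,0,0],0.015],
    [[0,0,0],[0,0,0],0.015],
    [[0,0,0],[0,0,0],0.015],
    [[0,0,0],[0,0,0],0.015],
    [[0,0,0],[0,0,0],0.015],
  ],
)

```text
time: 18.2
eef_pos: [0.5071, 0.0477, 0.0824]
tcp_rot: [0.999, -0.034, 0.003, 0.001]
contact_force: [-0.0, -5.4, 5.2]
opening: 0.288
finger_force: 48.9
```

Call:
drive_tool(
  moves=[
    [[0,0,0],[0,0,0],0.015],
    [[0,0,0],[0,0,0],0.015],
    [[0,0,0],[0,0,0],0.015],
    [[0,0,0],[0,0,0],0.015],
    [[0,0,0],[0,0,0],0.015],
  ],
)

```text
time: 18.82
eef_pos: [0.507, 0.0477, 0.0824]
tcp_rot: [0.999, -0.034, 0.003, 0.001]
contact_force: [0.8, -5.7, 6.1]
opening: 0.285
finger_force: 48.9
```

Call:
drive_tool(
  moves=[
    [[0,0,0],[0,0,0],0.015],
    [[0,0,0],[0,0,0],0.015],
    [[0,0,0],[0,0,0],0.015],
    [[0,0,0],[0,0,0],0.015],
  ],
)

```text
time: 19.32
eef_pos: [0.507, 0.0477, 0.0824]
tcp_rot: [0.999, -0.034, 0.003, 0.001]
contact_force: [-0.3, -5.9, 5.5]
opening: 0.285
finger_force: 48.9
```

Call:
drive_tool(
  moves=[
    [[0,0,0],[0,0.005,0],0.015],
    [[0,0,0],[0,0.01,0],0.015],
    [[0,0,0],[0,0.012,0],0.015],
    [[0,0,0],[0,0.012,0],0.015],
    [[0,0,0],[0,0.012,0],0.015],
  ],
)

```text
time: 19.95
eef_pos: [0.5031, -0.003, 0.0824]
tcp_rot: [0.999, -0.034, 0.002, 0.001]
contact_force: [-1.5, -2.7, 6.0]
opening: 0.289
finger_force: 49.0
```

Call:
drive_tool(
  moves=[
    [[0,0,0],[0,0.012,0],0.015],
    [[0,0,0],[0,0.008,0],0.015],
    [[0,0,0],[0,0.005,0],0.015],
    [[0,0,0],[0,0.003,0],0.015],
    [[0,0,0],[0,0,0],0.015],
  ],
)

```text
time: 20.58
eef_pos: [0.501, -0.0307, 0.0824]
tcp_rot: [0.999, -0.034, 0.002, 0.001]
contact_force: [-2.0, -2.3, 6.5]
opening: 0.288
finger_force: 49.2
```

Home again (y = -0.0307, as at the start). Release and withdraw upward.

Call:
drive_tool(
  moves=[
    [[0,0,0],[0,0,0],0.03],
    [[0,0,0],[0,0,0],0.05],
    [[0,0,0],[0,0,0],0.06],
    [[0,0,0],[0,0,-0.04],0.06],
    [[0,0,0],[0,0,-0.06],0.06],
  ],
)

```text
time: 21.2
eef_pos: [0.4976, -0.029, 0.1786]
tcp_rot: [0.999, -0.034, -0.003, -0.001]
contact_force: [0.6, 0.6, 0.6]
opening: 0.707
finger_force: 0.0
```

Call:
drive_tool(
  moves=[
    [[0,0,0],[0,0,-0.06],0.06],
    [[0,0,0],[0,0,-0.04],0.06],
    [[0,0,0],[0,0,0],0.06],
  ],
)

```text
time: 21.58
eef_pos: [0.5013, -0.0299, 0.2846]
tcp_rot: [0.999, -0.034, 0.004, 0.001]
contact_force: [-0.5, -0.4, -0.4]
opening: 0.705
finger_force: 0.0
```

```bash
python3 - <<'E'
from m import *
s=ctrl.get_state();print(s['eef_pos'],s['time']);c=snap('wrist','w9.png');C2=snap('scene','s9.png')
print(c['image'][24,268:300].sum(1),px(c,[.4995,-.0295,.095]))
a=load('s4.png')['image'].astype(int);d=np.abs(a-C2['image'].astype(int)).sum(2)
m=(d>120).astype(np.uint8);n,l,st,ce=cv2.connectedComponentsWithStats(m)
for i in range(1,n):
    if st[i,4]>25: print(st[i])
t=(C2['image'][230:350,80:220].astype(int)-a[230:350,80:220]);print('tray diff',np.abs(t).mean())
E
```

```text
[ 0.50132522 -0.02987445  0.28457651] 21.575
[546 601 645 658 611 554 556 557 552 551 551 550 551 529 484 558 615 613
 612 615 612 614 615 611 615 614 590 465 323 293 288 451] [280.57756778 197.25643889]
[219   0  19 107 789]
[257   0  19   5  67]
[ 240    0   83   88 1824]
[188  46   5  22  51]
[178  69  25  12 114]
[128  81  15  14  65]
[119  88   6  23  31]
[242  94  14  20 223]
[261  98  11  10  74]
[278 107  16  26 129]
[248 124   8  17  60]
[178 165  26  11  75]
[235 230  28  18 113]
[220 236  19  11  79]
tray diff 2.205515873015873
```

```bash
python3 -c "
from plant import ctrl
print(ctrl.sign_off())"
```

```text
the job is handed in; nothing more can be done
None
```

I've handed the job in, with no verdict returned: the pot stands upright in the tray's free end, the zero key was held at about 8 N, the hairline was held on the middle streak's near edge (by measurement, within about 0.5 mm) for over 2.4 s, and the cursor was eased home by about 21 s.

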